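# Nip a plywood cleat in the thumbwheel jig

## Robot

A 6-joint arm with a two-finger parallel gripper is mounted at the origin on the work surface. World frame = base frame: x ahead of the robot, y to its left, z up, the work surface at z = 0. Lengths are in mm, angles in rad, forces in N, time in s.
With the tool pointing down it reaches from about 350 to 775 mm from the base axis. Payload 7.3 kg.
Tool frame: the origin (TCP) lies at the centre of the arm's flange, where the gripper is bolted on; the fingertips stand 178 mm ahead of it and the grasp point (between the pads) lies 159 mm ahead of it; z points along the fingers, y is the direction in which the jaws open and shut (so a half turn about z gives the same grasp; the last joint's range is limited). The gripper opens to 92 mm and grips with 3 to 60 N. Pads are 19 mm wide; open, the fingers measure 130 mm over their backs; the gripper's body (75 mm by 190 mm) begins 47 mm behind the grasp point.
Start: joints at [-1.314, 0.342, 1.524, -0, 1.275, -0.146], TCP at [205.817, -482.977, 404.741] pointing down, gripper open.
Joint ranges: [-2.53, 2.53], [-0.77, 2.02], [0.04, 2.7], [-1, 4.14], [0.28, 2.66], [-3.11, 3.11]. Speed limits (rad/s): [2.57, 2.57, 3.14, 3.14, 3.14, 3.14].

## Interface

Orientations are given as [roll, pitch, yaw] about the fixed x, y, z axes, in that order (R = Rz(yaw) Ry(pitch) Rx(roll)).
In Python, from plant import status, viewer, ticket gives the robot as it stands.
- The arm moves only by the tool play_rows, never from a script. Its argument "commands" is a list of rows, each an object with "offset": the shift along the tool's x, y, z in m, a list of three; "twist": the turn about the tool's z in degrees. A call has 1 to 5 rows; each row shifts and turns the commanded pose from where the row before left it, along the tool's axes as they then stand; what a row does not reach is not made up. A row lasts 1/10 s, in which the tool goes at most 50 mm and 8.59 degrees, less where a joint would pass 70% of its speed; a pose out of reach is approached as far as the arm can. A call with a gripper value outside its range is refused whole. "jaw" is the closure in counts, from 0 (fully open) to 255 (shut), set as the call begins (left out, the last holds). The fingers move at their own pace and stop on an object; the grip force is fixed at half the most. Time passes only in rows, so rows that do not move let the fingers close. It gives the time, the measured TCP pose, the force and the opening at its end, in the units of the state.
- status.get_obs(): the state, without advancing time (a new reading comes with each control period).
- viewer.capture(name): name is "side" or "top"; returns the picture (384x512x3 uint8, red, green, blue); there is no depth.
- viewer.camera_params(name): a dict with "fov_y" (degrees; the focal length in pixels is half the picture's height over the tangent of half this angle, whatever the lens; pixels are square), "cx", "cy" (the principal point, pixels), "rvec" (rotation vector, rad) and "tvec" (3), from world to camera coordinates, as OpenCV has them. Camera axes: x right, y down, z forward; pixel columns grow to the right and rows downward; lengths in mm; the calibration is good to about 2 mm. A picture is of the moment at which its call begins. camera_params takes no time and is no camera call.
- ticket.close_job(): hands the job in, once; it reports no verdict.
The state is a dict: "time": time; "joint_positions": joint angles; "dq": joint speeds; "tau": joint torques, N m; "tool_pos": TCP position; "tcp_rot": TCP orientation; "contact_force": force on the tool from outside, world axes, zero at the start; "moment": the same for the moment, N m; "grip_width": finger opening in mm.
Only numpy, scipy, OpenCV 4.12 (cv2) and the standard library are available. Lean on these libraries where they do the work, as an engineer would, in place of code of your own. Each camera call takes 0.05 s, during which the arm holds its last target.

## Task

Lay the finger-jointed plywood cleat flat and lengthwise, centred, on the jig's raised bed, between the wooden fence and the steel jaw, and let go of it. Then roll the jig's recessed thumbwheel with a fingertip on its exposed rim, stroke after stroke towards the fence, until the jaw has pushed the cleat against the fence and grips it end to end and the wheel will turn no further. Move the jaw only by its wheel, never push it directly, and leave the mallet, the battery and the jar where they are.

Things in the scene. Friction and masses are not known exactly. Their poses are not given: they have to be found in the camera images.
- jig: Nipping jig fixed in the bench: dark wooden base 120 (x) x 275 (y, -125 to +150) x 12 mm, let 0 to 6 mm into the bench; origin at its underside, +y is the way the jaw closes. Heights from the origin: aluminium bed bar 28 mm wide about x = 0, top at 24 mm, y -48 to +122. At the +y end a wooden fence, 64 mm wide, y 122 to 148, 52 mm high. At the -y end the black wheel housing, 48 mm wide, y -110 to -50, 52 mm high.
- fence_face (a point): Foot of the fence's face (it looks to the jig's -y), on the bed's centre line, at the bed's top, 24 mm above the jig's origin (18 to 24 above the bench); axes as the jig's.
- jaw: Steel jaw sliding along the jig's y over the bed: plate 44 mm wide, 12 mm thick, top 26 mm above the bed, on a rack bar. Origin in its clamping face (looks to +y), on the bed's centre line, at the bed's top; axes as the jig's. Face to fence: 126 to 136 mm at the start, 110 with the cleat gripped. Driven by the wheel, 8 mm per rad; stays where left.
- wheel (a joint): Turn of the thumbwheel, rad; 0 when the jaw is 136 mm from the fence; grows, closing the jaw 8 mm per rad, as the wheel's top is rolled to the jig's +y. Stiff (about 2.5 N at the rim), no spring or ratchet. With the cleat gripped (about 3.25 rad) it stalls and the fingertip slips; a fraction of a rad may still be squeezed out.
- wheel_top (a point): Crown (highest point) of the steel thumbwheel, 59 mm above the jig's origin (53 to 59 above the bench), fixed on the jig; axes as the jig's. Radius 22 mm, 13 mm wide, axis level along the jig's x. Only 7 mm of rim stand out of a slot in the housing (chord 32 mm along y). The rim does not yield; a press of 6 to 15 N drives it by friction.
- cleat: Loose plywood cleat, 110 (its x) x 40 (y) x 18 mm (z), about 55 g, lying flat on the bench; origin at the centre of its underside. Each end has three finger-joint teeth 6 mm long, 8 mm wide (within the 110 mm). Ends alike: either may go to the fence. To be laid with its length along the jig's y.
- mallet: Bystander: mallet with a black rubber head (60 mm diameter, 100 mm) and a 200 mm wooden handle, lying on the bench; origin under the middle of its handle's length, +x to the head. Leave alone.
- battery: Bystander: tool battery, 75 x 65 x 58 mm, black with red top; origin under its centre. Leave alone.
- jar: Bystander: glass jar with a dark lid, 60 mm diameter, 75 mm high; origin under its centre. Leave alone.
There are look-alikes about, which are no part of the job. What is meant by the cleat is not green, orange or turquoise, and is the larger of those in its own colour.

How it is judged:
By the outcome, as a careful person would: the job done as asked, in the order asked, and still so for the second after the job is handed in, with the robot touching nothing.
It also fails if it takes over 54 s, if anything falls off the work surface, if the arm or the gripper's body presses on something with over 40 N, if the wrist force passes 120 N, or if a joint passes its speed limit or range.

## Working session

There is one attempt and no reset: what is moved stays moved. The work goes in short steps, Python scripts to look and compute and a tool call to move; the robot and the scene stay as the last step left them, time stands still between calls to the robot, and variables do not carry over. Pictures are saved under pics/ and viewed, and the job is handed in when it is done.

Besides the shell and the picture viewer there is one more tool, called after "Emit:" as name(argument=value, ...) on one line, values as JSON. play_rows: Moves the arm, as the interface text tells. Its arguments: {"type":"object","properties":{"commands":{"type":"array"},"jaw":{"type":"number"}},"required":["commands"]}

```bash
mkdir -p pics; ls; python3 - <<'E'
from plant import status, viewer
import cv2
print(status.get_obs())
for n in("side","top"):
    print(n,viewer.camera_params(n))
    cv2.imwrite(f"pics/{n}0.png",viewer.capture(n)[:,:,::-1])
E
```

```text
pics
{'time': 0.0, 'joint_positions': array([-1.31400218e+00,  3.42711585e-01,  1.52503837e+00, -1.62560031e-05,
        1.27541112e+00, -1.45985421e-01]), 'dq': array([ 7.89234864e-04,  9.40643359e-05,  9.02479446e-04,  7.04180715e-04,
        3.34182119e-05, -9.31533153e-04]), 'tau': array([-2.91107077e-03, -4.31250215e+01, -2.44223589e+01,  7.14996387e-02,
        5.59731235e-02, -1.53703463e-04]), 'tool_pos': array([ 205.77602544, -482.83364663,  404.0430847 ]), 'tcp_rot': array([-3.14003866e+00, -2.12773911e-04,  4.02784150e-01]), 'contact_force': array([-0.03376336,  1.01084151, -0.64598437]), 'moment': array([0.04216323, 0.01507949, 0.00606396]), 'grip_width': 91.83266891814185}
side {'fov_y': 56.4907889354209, 'cx': 250.88548421831848, 'cy': 189.983138083467, 'rvec': array([ 0.15148143, -2.71814253,  1.4684474 ]), 'tvec': array([ 543.14690746,   92.52610978, 1172.95089365])}
top {'fov_y': 53.672467614595476, 'cx': 253.71441737152747, 'cy': 188.64243481088255, 'rvec': array([ 2.10990246, -2.17462133,  0.08796267]), 'tvec': array([  45.55944268,  536.00168976, 1008.30463362])}
```

View pics/top0.png

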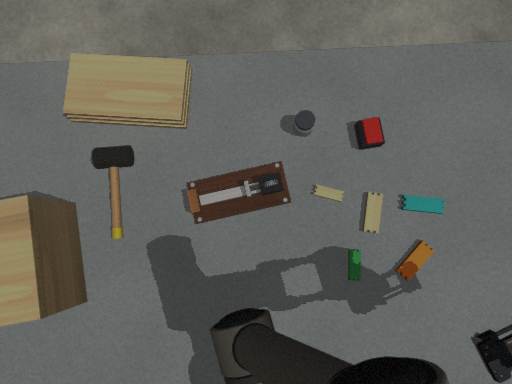

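View pics/side0.png

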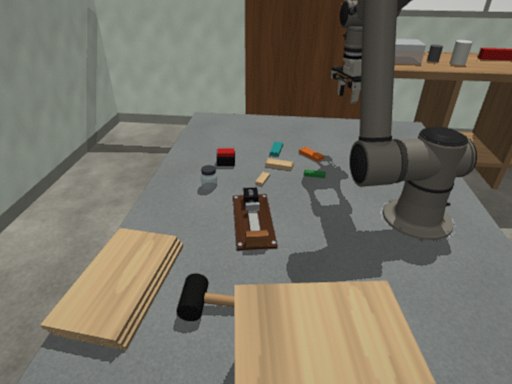

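Candidates for the cleat in the top view are: large pale (373,212), small pale (328,193), turquoise (423,204), orange (416,260) and green (354,265). I choose the large pale one at (373,212) and will check it in crops.

```bash
python3 - <<'E'
import cv2
a=cv2.imread("pics/top0.png")
cv2.imwrite("pics/c1.png",cv2.resize(a[180:245,335:415],None,fx=9,fy=9,interpolation=cv2.INTER_CUBIC))
cv2.imwrite("pics/c2.png",cv2.resize(a[155:230,180:300],None,fx=6.6,fy=6.6,interpolation=cv2.INTER_CUBIC))
E
```

```text
(no output)
```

View pics/c1.png

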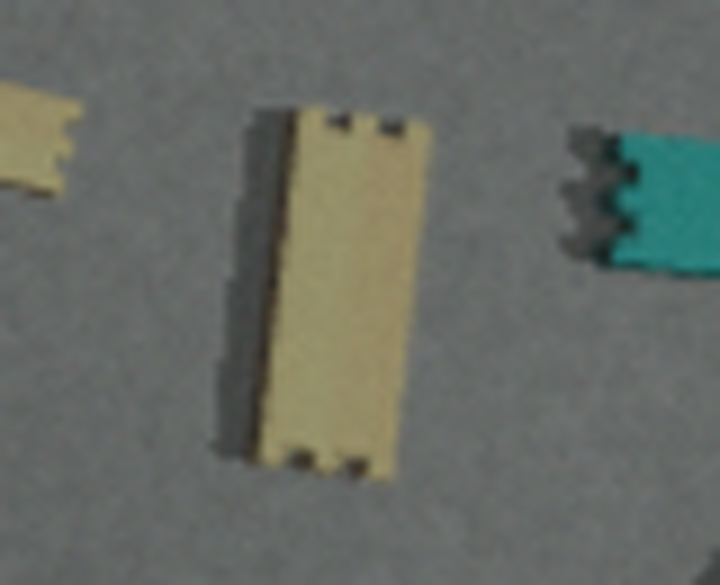

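View pics/c2.png

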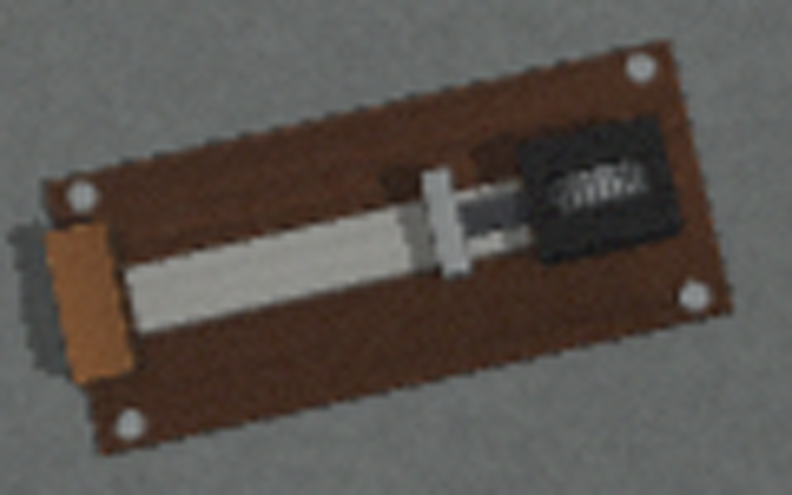

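```bash
python3 - <<'E'
import cv2
a=cv2.imread("pics/side0.png")
cv2.imwrite("pics/c3.png",cv2.resize(a[180:255,225:285],None,fx=8,fy=8,interpolation=cv2.INTER_CUBIC))
cv2.imwrite("pics/c4.png",cv2.resize(a[140:190,245:325],None,fx=9,fy=9,interpolation=cv2.INTER_CUBIC))
E
cat > h.py <<'E'
import numpy as np, cv2
from scipy.optimize import least_squares
from plant import status, viewer
def cam(n):
    p=viewer.camera_params(n); f=192/np.tan(np.radians(p['fov_y'])/2)
    K=np.array([[f,0,p['cx']],[0,f,p['cy']],[0,0,1]]); return K,p['rvec'],p['tvec']
def proj(n,P):
    K,r,t=cam(n); return cv2.projectPoints(np.array(P,float).reshape(-1,3),r,t,K,None)[0][:,0]
def back(n,px,z):
    K,r,t=cam(n);R=cv2.Rodrigues(r)[0];C=-R.T@t
    d=R.T@np.linalg.solve(K,[px[0],px[1],1]);s=(z-C[2])/d[2];return C+s*d
def crop(c,s,o): return (np.array(c,float)+.5)/s-.5+np.array(o)
def pose(loc,x,y,z,yaw):
    c,s=np.cos(yaw),np.sin(yaw);loc=np.array(loc,float)
    return np.c_[x+c*loc[:,0]-s*loc[:,1],y+s*loc[:,0]+c*loc[:,1],z+loc[:,2]]
E
python3 - <<'E'
from h import *
for c in [(298,106),(432,122),(393,480),(258,464)]: print(back('top',crop(c,9,(335,180)),18))
for c in [(45,180),(670,40),(732,313),(100,453)]: print(back('top',crop(c,6.6,(180,155)),9))
E
```

```text
[ 521.26710112 -283.07938068   18.        ]
[ 515.06807168 -323.130426     18.        ]
[ 407.22446764 -304.21804282   18.        ]
[ 413.13916545 -264.30046694   18.        ]
[565.54864926 220.31458348   9.        ]
[617.04771227 -49.32939282   9.        ]
[499.2168104  -71.14953216   9.        ]
[448.15722892 197.66550684   9.        ]
```

View pics/c3.png

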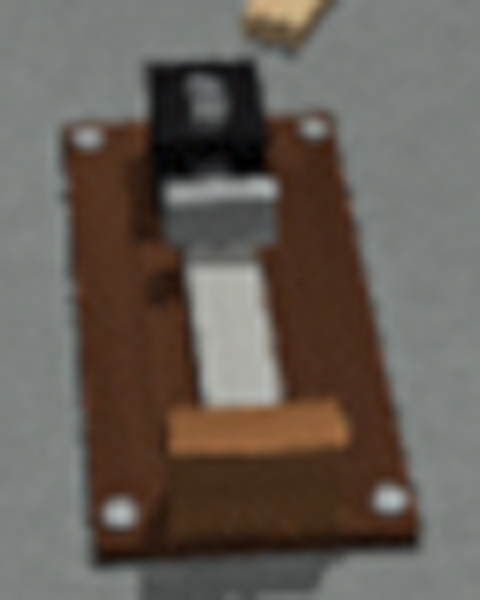

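View pics/c4.png

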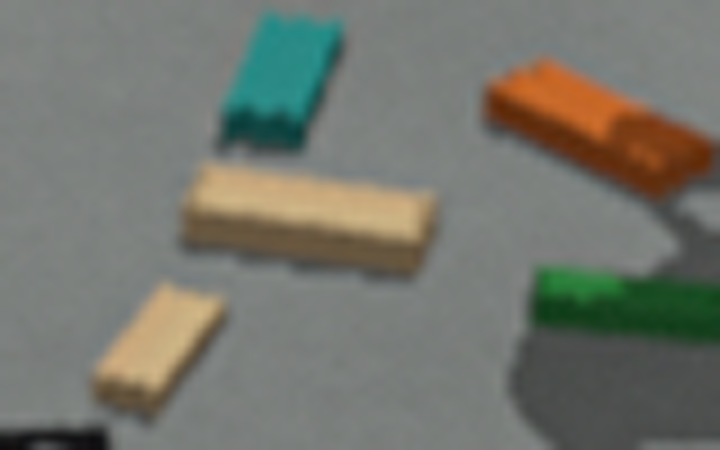

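The crops show the (373,212) piece with three-tooth ends. Its measured size of 109 x 40 at z=18 matches the cleat. Next I fit the jig pose using both cameras.

```bash
python3 - <<'E'
from h import *
T=lambda L:[crop(c,6.6,(180,155)) for c in L]
S=lambda L:[crop(c,8,(225,180)) for c in L]
base=[(60,150,12),(60,-125,12),(-60,-125,12),(-60,150,12)]
fence=[(32,148,52),(32,122,52),(-32,122,52),(-32,148,52)]
hous=[(24,-50,52),(24,-110,52),(-24,-110,52),(-24,-50,52)]
# top obs
top=base+fence+hous
to=T([(45,180),(670,40),(732,313),(100,453),(45,232),(104,222),(133,374),(78,383),(517,140),(662,117),(682,235),(540,263)])
# side: jig +x to left
side=[(60,-125,12),(-60,-125,12),(-60,150,12),(60,150,12),(32,122,52),(-32,122,52),(-32,148,52),(32,148,52),(24,-110,52),(-24,-110,52)]
so=S([(65,128),(333,113),(416,546),(98,560),(168,406),(345,400),(350,443),(168,455),(148,65),(256,63)])
def f(p,use):
    r=[]
    if 't' in use: r.append((proj('top',pose(top,*p[:4]))-to).ravel())
    if 's' in use: r.append((proj('side',pose(side,*p[:4]))-so).ravel())
    return np.concatenate(r)
for u in ('t','s','ts'):
    q=least_squares(f,[535,75,-3,.19],args=(u,),loss='soft_l1'); p=q.x
    print(u,p.round(4)); print(f(p,u).reshape(-1,2).round(1).tolist())
print(np.degrees(p[3]))
# wheel & jaw from top
c,s=np.cos(p[3]),np.sin(p[3])
for nm,px,h in [('jawface top',(422,170),50),('jf',(443,275),50),('jback',(448,167),50),('jb',(470,270),50),('wheel',(602,187),59),('fence foot',(127,270),24),('fence foot',(138,333),24)]:
    w=back('top',crop(px,6.6,(180,155)),h+p[2]); d=w-p[:3]
    print(nm,w.round(1),'jig',(c*d[0]+s*d[1]).round(1),(-s*d[0]+c*d[1]).round(1))
E
```

```text
t [ 5.344015e+02  6.185760e+01 -6.573800e+00  1.868000e-01]
[[0.2, 0.2], [0.1, 0.4], [0.3, 0.3], [0.1, 0.2], [-0.2, 0.1], [0.1, -0.4], [0.3, -0.6], [-0.7, 0.1], [-0.2, 1.2], [-0.6, -0.1], [0.3, -0.9], [0.1, -0.3]]
s [ 5.345257e+02  5.885850e+01 -4.792100e+00  1.925000e-01]
[[-0.1, -0.2], [0.0, 0.2], [0.8, -1.7], [-0.3, -1.3], [-0.2, 0.7], [-0.5, 0.3], [-0.1, 0.7], [0.4, 0.4], [-0.1, 0.1], [0.2, -0.3]]
ts [ 5.340916e+02  6.148940e+01 -2.942300e+00  1.891000e-01]
[[0.1, 0.2], [0.2, 0.2], [0.5, 0.2], [0.0, 0.4], [-0.4, 0.2], [0.0, -0.4], [0.3, -0.4], [-0.8, 0.3], [-0.1, 1.0], [-0.5, -0.3], [0.5, -1.0], [0.2, -0.4], [0.1, -0.3], [0.3, 0.2], [0.8, -1.5], [-0.5, -1.2], [-0.3, 0.7], [-0.6, 0.4], [-0.1, 0.9], [0.3, 0.5], [0.0, 0.0], [0.4, -0.3]]
10.8328097005781
jawface top [559.   55.9  47.1] jig 23.4 -10.2
jf [515.4  48.4  47.1] jig -20.9 -9.4
jback [559.9  45.2  47.1] jig 22.3 -20.9
jb [517.1  37.3  47.1] jig -21.3 -20.6
wheel [548.3 -17.7  56.1] jig -0.9 -80.4
fence foot [524.3 183.1  21.1] jig 13.3 121.3
fence foot [497.6 178.8  21.1] jig -13.8 122.1
```

Both fits agree. The jig is at about (534.1, 61.5), yaw 10.8°, z about -3. The wheel is on its centre line at y -80 and the jaw gap is about 132. The cleat centre is (464.2, -293.7), long axis at -9.9°. I go over the cleat first.

Emit:
play_rows(commands=[{"offset":[0,0,0.04],"twist":8.25},{"offset":[0,0,0.04],"twist":8.25},{"offset":[0,0,0.04],"twist":8.25},{"offset":[0,0,0.04],"twist":8.25},{"offset":[0,0,0],"twist":0}], jaw=75)

```text
time: 0.6
tool_pos: [205.2, -481.1, 240.0]
tcp_rot: [-3.132, 0.005, -0.174]
contact_force: [-0.1, 0.1, -0.0]
grip_width: 65.1
```

Emit:
play_rows(commands=[{"offset":[0.032,-0.033,0],"twist":0},{"offset":[0.032,-0.033,0],"twist":0},{"offset":[0.032,-0.033,0],"twist":0},{"offset":[0.032,-0.033,0],"twist":0},{"offset":[0.032,-0.033,0],"twist":0}])

```text
time: 1.1
tool_pos: [393.5, -347.2, 247.0]
tcp_rot: [3.14, -0.002, -0.169]
contact_force: [-0.2, -0.2, 0.2]
grip_width: 65.0
```

Emit:
play_rows(commands=[{"offset":[0.031,-0.033,0],"twist":0},{"offset":[0.031,-0.033,0],"twist":0},{"offset":[0,0,0],"twist":0},{"offset":[0,0,0],"twist":0}])

```text
time: 1.5
tool_pos: [465.1, -293.2, 246.3]
tcp_rot: [3.14, -0.001, -0.167]
contact_force: [0.3, 0.3, 0.6]
grip_width: 64.9
```

```bash
python3 - <<'E'
from h import *
print(status.get_obs()['tool_pos'])
a=viewer.capture('top')[:,:,::-1];b=viewer.capture('side')[:,:,::-1]
A=cv2.resize(a[150:270,300:440],(560,480),interpolation=cv2.INTER_CUBIC)
B=cv2.resize(b[100:190,240:330],(240,240),interpolation=cv2.INTER_CUBIC)
o=np.zeros((480,800,3),np.uint8);o[:,:560]=A;o[:240,560:]=B
cv2.imwrite('pics/g1.png',o)
E
```

```text
[ 465.13506109 -293.17913776  246.3083027 ]
```

View pics/g1.png

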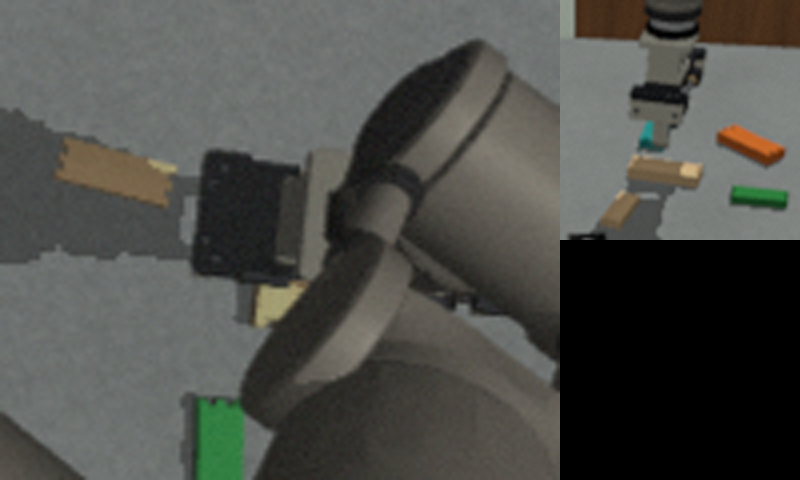

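The gripper is centred over the cleat and the left finger at (190,185) clears the small look-alike. I descend now.

Emit:
play_rows(commands=[{"offset":[0,0,0.025],"twist":0.3},{"offset":[0,0,0.025],"twist":0},{"offset":[0,0,0.009],"twist":0},{"offset":[0,0,0.006],"twist":0},{"offset":[0,0,0],"twist":0}])

```text
time: 2.1
tool_pos: [463.9, -294.3, 179.7]
tcp_rot: [-3.142, 0.0, -0.179]
contact_force: [-1.0, 0.8, 0.1]
grip_width: 64.6
```

Emit:
play_rows(commands=[{"offset":[0,0,0],"twist":0},{"offset":[0,0,0],"twist":0},{"offset":[0,0,0],"twist":0},{"offset":[0,0,0],"twist":0},{"offset":[0,0,0],"twist":0}], jaw=255)

```text
time: 2.6
tool_pos: [464.5, -293.8, 180.3]
tcp_rot: [3.141, -0.001, -0.178]
contact_force: [-1.0, 0.2, 3.9]
grip_width: 39.4
```

Gripped, width 39.4 mm. I lift and turn by -111°.

Emit:
play_rows(commands=[{"offset":[0,0,-0.03],"twist":0},{"offset":[0,0,-0.045],"twist":0},{"offset":[0,0,-0.045],"twist":-8},{"offset":[0,0,0],"twist":-8},{"offset":[0,0,0],"twist":-8}])

```text
time: 3.1
tool_pos: [464.5, -293.7, 301.5]
tcp_rot: [3.139, -0.002, 0.246]
contact_force: [0.3, 0.4, -0.9]
grip_width: 39.9
```

Emit:
play_rows(commands=[{"offset":[0,0,0],"twist":-8},{"offset":[0,0,0],"twist":-8},{"offset":[0,0,0],"twist":-8},{"offset":[0,0,0],"twist":-8},{"offset":[0,0,0],"twist":-8}])

```text
time: 3.6
tool_pos: [464.2, -293.5, 299.5]
tcp_rot: [-3.141, -0.0, 0.945]
contact_force: [-0.2, 0.6, -0.6]
grip_width: 39.9
```

Emit:
play_rows(commands=[{"offset":[0,0,0],"twist":-8},{"offset":[0,0,0],"twist":-8},{"offset":[0,0,0],"twist":-8},{"offset":[0,0,0],"twist":-8},{"offset":[0,0,0],"twist":-7}])

```text
time: 4.1
tool_pos: [464.2, -293.5, 299.5]
tcp_rot: [-3.141, -0.0, 1.625]
contact_force: [0.3, -0.0, -0.4]
grip_width: 39.9
```

Emit:
play_rows(commands=[{"offset":[0,0,0],"twist":0},{"offset":[0,0,0],"twist":0}])

```text
time: 4.3
tool_pos: [464.3, -293.6, 299.6]
tcp_rot: [-3.141, -0.0, 1.616]
contact_force: [-0.3, 0.7, -0.9]
grip_width: 39.7
```

Emit:
play_rows(commands=[{"offset":[0,0,0],"twist":-8.2},{"offset":[0.0437,0.015,0],"twist":0},{"offset":[0.0437,0.015,0],"twist":0},{"offset":[0.0437,0.015,0],"twist":0},{"offset":[0.0437,0.015,0],"twist":0}])

```text
time: 4.8
tool_pos: [489.8, -109.0, 299.8]
tcp_rot: [3.141, 0.0, 1.759]
contact_force: [0.8, 0.2, -0.5]
grip_width: 39.9
```

Emit:
play_rows(commands=[{"offset":[0.0437,0.015,0],"twist":0},{"offset":[0.0437,0.015,0],"twist":0},{"offset":[0.0437,0.015,0],"twist":0},{"offset":[0.0437,0.015,0],"twist":0},{"offset":[0.0437,0.015,0],"twist":0}])

```text
time: 5.3
tool_pos: [521.9, 120.1, 299.8]
tcp_rot: [3.141, 0.0, 1.759]
contact_force: [1.0, -0.3, -0.7]
grip_width: 39.7
```

Emit:
play_rows(commands=[{"offset":[0,0,0.02],"twist":0},{"offset":[0,0,0],"twist":0},{"offset":[0,0,0],"twist":0}])

```text
time: 5.6
tool_pos: [521.8, 117.8, 279.6]
tcp_rot: [-3.14, 0.0, 1.761]
contact_force: [0.1, -0.3, -0.4]
grip_width: 39.9
```

```bash
python3 - <<'E'
from h import *
o=status.get_obs();print(o['tool_pos'],o['tcp_rot'],o['joint_positions'].round(2))
a=viewer.capture('top')[:,:,::-1];b=viewer.capture('side')[:,:,::-1]
A=cv2.resize(a[140:240,170:310],(560,400),interpolation=cv2.INTER_CUBIC)
B=cv2.resize(b[140:260,215:295],(240,360),interpolation=cv2.INTER_CUBIC)
q=np.zeros((400,800,3),np.uint8);q[:,:560]=A;q[:360,560:]=B
cv2.imwrite('pics/p1.png',q)
E
```

```text
[521.77911452 117.84090483 279.55084315] [-3.14020146e+00  1.31489120e-04  1.76091072e+00] [ 0.08  0.49  1.67 -0.    0.98 -0.11]
```

View pics/p1.png

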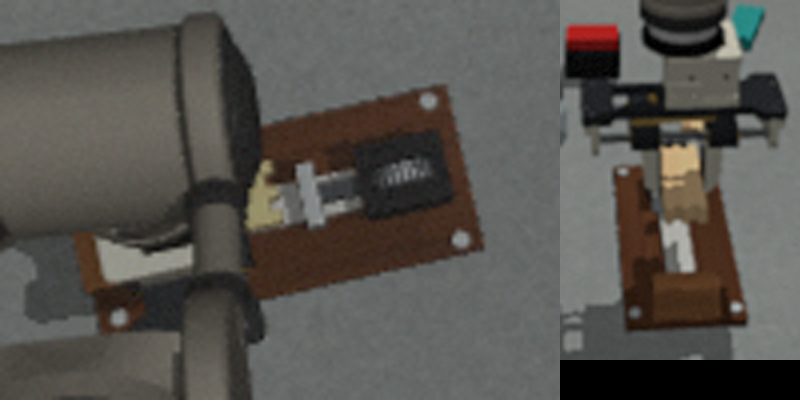

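The cleat is held aligned over the bed. Its near end in the crop (265,190) is short of the jaw, and the side view shows it above the bar. I correct by 1.4 mm and descend.

Emit:
play_rows(commands=[{"offset":[0,0.0014,0.025],"twist":0},{"offset":[0,0,0.025],"twist":0},{"offset":[0,0,0.016],"twist":0},{"offset":[0,0,0],"twist":0},{"offset":[0,0,0],"twist":0}])

```text
time: 6.2
tool_pos: [523.7, 117.7, 214.5]
tcp_rot: [3.141, 0.0, 1.761]
contact_force: [0.1, -0.4, -0.3]
grip_width: 40.0
```

```bash
python3 - <<'E'
from h import *
o=status.get_obs();print(o['tool_pos'],o['tcp_rot'],o['contact_force'])
a=viewer.capture('top')[:,:,::-1];b=viewer.capture('side')[:,:,::-1]
A=cv2.resize(a[165:215,215:285],(420,300),interpolation=cv2.INTER_CUBIC)
B=cv2.resize(b[180:255,225:285],(360,450),interpolation=cv2.INTER_CUBIC)
q=np.zeros((450,800,3),np.uint8);q[:300,:420]=A;q[:,420:780]=B
cv2.imwrite('pics/p2.png',q)
E
```

```text
[523.74991365 117.6785538  214.50442503] [3.14080194e+00 1.69515760e-04 1.76076168e+00] [ 0.09751835 -0.39521305 -0.34467295]
```

View pics/p2.png

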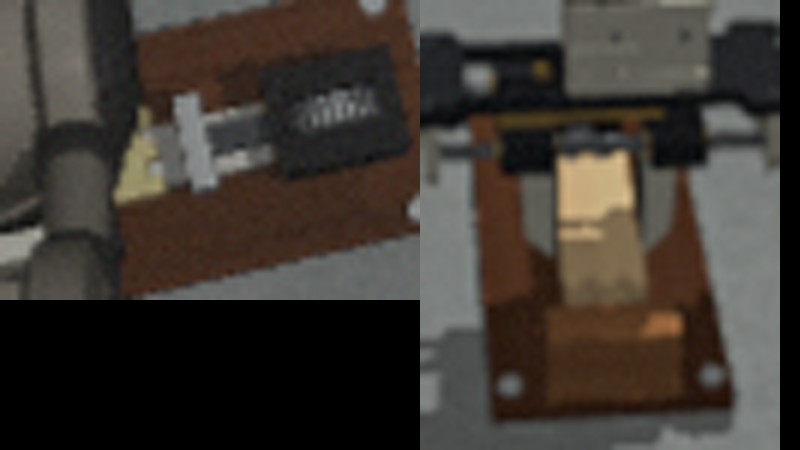

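```bash
python3 - <<'E'
import cv2
from h import *
a=cv2.imread('pics/p2.png')[80:220,100:240]
cv2.imwrite('pics/p3.png',cv2.resize(a,None,fx=4.2,fy=4.2,interpolation=cv2.INTER_CUBIC))
E
```

```text
(no output)
```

View pics/p3.png

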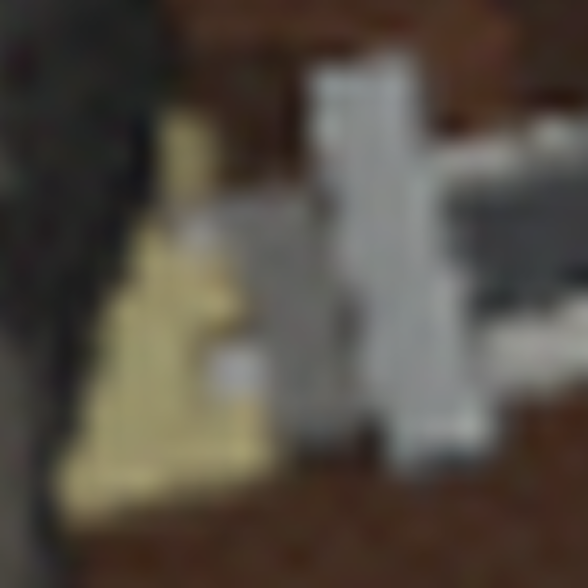

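```bash
python3 - <<'E'
from h import *
p=[534.09,61.49,-2.94,.1891];c,s=np.cos(p[3]),np.sin(p[3])
for nm,q,z in [('cl',(210,112),52.2),('cl',(278,464),52.2),('mid tooth',(245,300),52.2),('jaw',(308,68),47),('jaw',(390,470),47),('jawb',(412,55),47),('jawb',(496,448),47)]:
    u=crop(crop(q,4.2,(100,80)),6,(215,165)); w=back('top',u,z);d=w-p[:3]
    print(nm,u.round(1),w.round(1),(c*d[0]+s*d[1]).round(1),(-s*d[0]+c*d[1]).round(1))
E
```

```text
cl [239.5 182.3] [553.3  66.5  52.2] 19.8 1.3
cl [242.2 196.3] [515.2  60.1  52.2] -18.8 2.2
mid tooth [240.9 189.8] [532.9  63.2  52.2] -0.9 2.0
jaw [243.4 180.6] [558.4  56.2  47. ] 22.9 -9.8
jaw [246.7 196.5] [514.7  48.5  47. ] -21.5 -9.1
jawb [247.5 180. ] [559.5  45.   47. ] 21.8 -21.0
jawb [250.9 195.6] [516.7  37.1  47. ] -21.7 -20.7
```

The cleat is centred within about 0.5 mm: end at y≈2, jaw face at -9.5. I lower it to contact.

Emit:
play_rows(commands=[{"offset":[0,0,0.006],"twist":0},{"offset":[0,0,0.003],"twist":0},{"offset":[0,0,0],"twist":0},{"offset":[0,0,0],"twist":0}])

```text
time: 6.7
tool_pos: [523.3, 118.4, 204.7]
tcp_rot: [-3.142, 0.0, 1.762]
contact_force: [0.3, 0.9, 0.4]
grip_width: 40.2
```

Emit:
play_rows(commands=[{"offset":[0,0,0.0015],"twist":0},{"offset":[0,0,0],"twist":0}])

```text
time: 6.9
tool_pos: [523.3, 118.4, 203.1]
tcp_rot: [-3.141, 0.0, 1.763]
contact_force: [0.1, -0.4, -0.6]
grip_width: 39.6
```

Emit:
play_rows(commands=[{"offset":[0,0,0.001],"twist":0},{"offset":[0,0,0],"twist":0}])

```text
time: 7.1
tool_pos: [523.3, 118.4, 202.1]
tcp_rot: [-3.141, 0.0, 1.762]
contact_force: [-0.7, -0.0, -1.3]
grip_width: 40.1
```

Emit:
play_rows(commands=[{"offset":[0,0,0.001],"twist":0},{"offset":[0,0,0],"twist":0}])

```text
time: 7.3
tool_pos: [523.3, 118.4, 201.6]
tcp_rot: [3.141, 0.0, 1.762]
contact_force: [-2.2, -0.3, 3.4]
grip_width: 39.8
```

Emit:
play_rows(commands=[{"offset":[0,0,0.001],"twist":0},{"offset":[0,0,0],"twist":0}])

```text
time: 7.5
tool_pos: [523.3, 118.4, 201.6]
tcp_rot: [3.141, 0.0, 1.763]
contact_force: [-5.7, -0.7, 13.3]
grip_width: 40.0
```

Contact at TCP z 201.6, so the bed top is about 21.3 as expected. I ease off, release and rise.

Emit:
play_rows(commands=[{"offset":[0,0,-0.001],"twist":0},{"offset":[0,0,0],"twist":0}])

```text
time: 7.7
tool_pos: [523.4, 118.4, 201.6]
tcp_rot: [3.141, 0.0, 1.762]
contact_force: [-1.2, 0.0, 5.3]
grip_width: 39.5
```

Emit:
play_rows(commands=[{"offset":[0,0,0],"twist":0},{"offset":[0,0,0],"twist":0},{"offset":[0,0,0],"twist":0},{"offset":[0,0,0],"twist":0}], jaw=90)

```text
time: 8.1
tool_pos: [523.3, 118.4, 200.9]
tcp_rot: [-3.141, 0.0, 1.762]
contact_force: [0.3, 0.4, 0.7]
grip_width: 58.6
```

Emit:
play_rows(commands=[{"offset":[0,0,-0.02],"twist":0},{"offset":[0,0,-0.04],"twist":0},{"offset":[0,0,-0.03],"twist":8.5},{"offset":[0,0,0],"twist":8.5},{"offset":[0,0,0],"twist":8.5}])

```text
time: 8.6
tool_pos: [523.5, 118.4, 292.4]
tcp_rot: [3.139, -0.001, 1.311]
contact_force: [-1.5, 0.7, -0.7]
grip_width: 59.4
```

Emit:
play_rows(commands=[{"offset":[0,0,0],"twist":-8.5},{"offset":[0,0,0],"twist":-8.5},{"offset":[0,0,0],"twist":-8.5},{"offset":[0,0,0],"twist":0},{"offset":[0,0,0],"twist":0}], jaw=255)

```text
time: 9.1
tool_pos: [523.3, 118.4, 291.1]
tcp_rot: [-3.141, 0.0, 1.758]
contact_force: [0.9, -0.4, 0.3]
grip_width: 24.2
```

Emit:
play_rows(commands=[{"offset":[-0.036,0,0],"twist":0},{"offset":[-0.037,0,0],"twist":0},{"offset":[-0.036,0,0],"twist":0},{"offset":[-0.037,0,0],"twist":0},{"offset":[0,0,0],"twist":0}])

```text
time: 9.6
tool_pos: [551.9, -28.7, 291.2]
tcp_rot: [3.141, 0.002, 1.755]
contact_force: [0.4, 0.1, -0.1]
grip_width: 0.3
```

Emit:
play_rows(commands=[{"offset":[0,0,0.03],"twist":0},{"offset":[0,0,0.012],"twist":0},{"offset":[0,0,0],"twist":0},{"offset":[0,0,0],"twist":0}])

```text
time: 10.0
tool_pos: [551.2, -24.4, 249.5]
tcp_rot: [-3.141, -0.0, 1.762]
contact_force: [0.7, -0.2, 1.1]
grip_width: 0.3
```

```bash
python3 - <<'E'
from h import *
o=status.get_obs();print(o['tool_pos'],o['tcp_rot'],o['contact_force'],o['grip_width'])
a=viewer.capture('top')[:,:,::-1];b=viewer.capture('side')[:,:,::-1]
A=cv2.resize(a[155:230,180:300],(480,300),interpolation=cv2.INTER_CUBIC)
B=cv2.resize(b[170:250,230:280],(300,480),interpolation=cv2.INTER_CUBIC)
q=np.zeros((480,780,3),np.uint8);q[:300,:480]=A;q[:,480:780]=B
cv2.imwrite('pics/w1.png',q)
E
```

```text
[551.23779202 -24.35092421 249.46579763] [-3.14141632e+00 -6.80998490e-05  1.76236257e+00] [ 0.68266479 -0.2371476   1.1219603 ] 0.2982552960367886
```

View pics/w1.png

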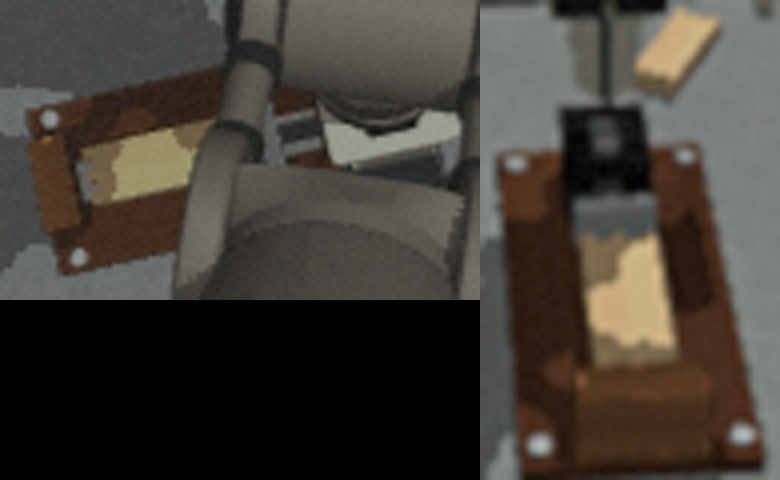

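The cleat lies flat and centred on the bed, and the closed fingertips at (603,90) are in line with the wheel. I feel for the rim.

Emit:
play_rows(commands=[{"offset":[0,0,0.01],"twist":0},{"offset":[0,0,0.003],"twist":0},{"offset":[0,0,0],"twist":0}])

```text
time: 10.4
tool_pos: [550.9, -24.9, 235.6]
tcp_rot: [-3.14, -0.0, 1.762]
contact_force: [-0.0, -0.4, 0.2]
grip_width: 0.4
```

Emit:
play_rows(commands=[{"offset":[0,0,0.001],"twist":0},{"offset":[0,0,0],"twist":0}])

```text
time: 10.6
tool_pos: [551.1, -25.0, 235.2]
tcp_rot: [3.142, 0.0, 1.762]
contact_force: [0.0, 0.8, -0.3]
grip_width: 0.5
```

Emit:
play_rows(commands=[{"offset":[0,0,0.001],"twist":0},{"offset":[0,0,0],"twist":0}])

```text
time: 10.8
tool_pos: [551.2, -25.0, 234.6]
tcp_rot: [3.141, 0.0, 1.762]
contact_force: [-0.4, 0.4, 2.4]
grip_width: 0.5
```

Emit:
play_rows(commands=[{"offset":[0,0,0.001],"twist":0},{"offset":[0,0,0],"twist":0}])

```text
time: 11.0
tool_pos: [551.2, -25.0, 234.3]
tcp_rot: [3.141, 0.001, 1.762]
contact_force: [-2.8, 0.8, 8.3]
grip_width: 0.6
```

The rim is at TCP z 234.4, as predicted, with an 8 N press. First stroke.

Emit:
play_rows(commands=[{"offset":[0.003,0,0.0002],"twist":0},{"offset":[0.004,0,0],"twist":0},{"offset":[0.004,0,0],"twist":0}])

```text
time: 11.3
tool_pos: [549.2, -14.7, 234.3]
tcp_rot: [3.14, 0.002, 1.762]
contact_force: [-1.7, -3.0, 10.1]
grip_width: 0.6
```

Emit:
play_rows(commands=[{"offset":[0.004,0,0],"twist":0},{"offset":[0.001,0,0],"twist":0}])

```text
time: 11.5
tool_pos: [548.2, -9.5, 234.2]
tcp_rot: [3.14, 0.002, 1.763]
contact_force: [-2.8, -3.3, 8.9]
grip_width: 0.8
```

```bash
cat > look.py <<'E'
from h import *
import sys
o=status.get_obs();print(o['time'],o['tool_pos'],o['contact_force'])
b=viewer.capture('side')[:,:,::-1]
cv2.imwrite('pics/%s.png'%sys.argv[1],cv2.resize(b[180:255,225:285],None,fx=8,fy=8,interpolation=cv2.INTER_CUBIC))
E
python3 look.py s1
```

```text
11.5 [548.17629791  -9.49721527 234.23085728] [-2.77307947 -3.25809899  8.8795665 ]
```

View pics/s1.png

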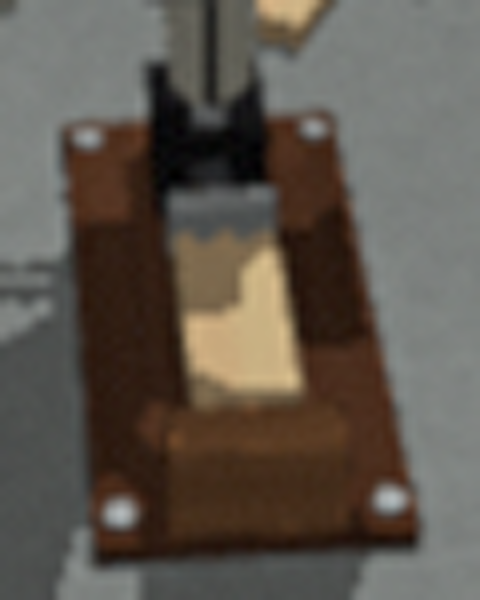

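The jaw top edge moved from row 183 to 190, with 3 N tangential force at a 9-10 N press, so the wheel rolls. Second stroke.

Emit:
play_rows(commands=[{"offset":[0,0,-0.006],"twist":0},{"offset":[-0.008,0,0],"twist":0},{"offset":[-0.0085,0,0],"twist":0},{"offset":[0,0,0.004],"twist":0},{"offset":[0,0,0.002],"twist":0}])

```text
time: 12.05
tool_pos: [551.6, -26.4, 233.8]
tcp_rot: [3.14, 0.001, 1.762]
contact_force: [-5.0, -2.9, 22.8]
grip_width: 0.6
```

Emit:
play_rows(commands=[{"offset":[0,0,0],"twist":0},{"offset":[0.004,0,0],"twist":0},{"offset":[0.004,0,0],"twist":0}])

```text
time: 12.35
tool_pos: [549.9, -18.3, 234.2]
tcp_rot: [3.14, 0.002, 1.762]
contact_force: [-2.9, -3.1, 13.4]
grip_width: -0.1
```

Emit:
play_rows(commands=[{"offset":[0.004,0,0],"twist":0},{"offset":[0.004,0,0],"twist":0},{"offset":[0.0005,0,0],"twist":0}])

```text
time: 12.65
tool_pos: [548.3, -9.5, 234.2]
tcp_rot: [3.14, 0.002, 1.763]
contact_force: [-2.5, -2.8, 11.6]
grip_width: 0.7
```

Emit:
play_rows(commands=[{"offset":[0,0,-0.006],"twist":0},{"offset":[-0.008,0,0],"twist":0},{"offset":[-0.0085,0,0],"twist":0},{"offset":[0,0,0.004],"twist":0},{"offset":[0,0,0.0012],"twist":0}])

```text
time: 13.15
tool_pos: [551.6, -26.4, 234.1]
tcp_rot: [3.141, 0.001, 1.762]
contact_force: [-2.8, -3.5, 14.0]
grip_width: 0.1
```

Emit:
play_rows(commands=[{"offset":[0,0,0.0006],"twist":0},{"offset":[0,0,0],"twist":0},{"offset":[0.004,0,0],"twist":0},{"offset":[0.004,0,0],"twist":0}])

```text
time: 13.55
tool_pos: [549.9, -18.4, 234.2]
tcp_rot: [3.14, 0.002, 1.762]
contact_force: [-2.3, -3.1, 12.0]
grip_width: 0.3
```

Emit:
play_rows(commands=[{"offset":[0.004,0,0],"twist":0},{"offset":[0.004,0,0],"twist":0},{"offset":[0.0005,0,0],"twist":0}])

```text
time: 13.85
tool_pos: [548.2, -9.5, 234.2]
tcp_rot: [3.14, 0.002, 1.763]
contact_force: [-2.9, -3.3, 11.6]
grip_width: 0.6
```

```bash
python3 look.py s3
```

```text
13.85 [548.22846223  -9.53735306 234.16780217] [-2.86357672 -3.32668028 11.6064731 ]
```

View pics/s3.png

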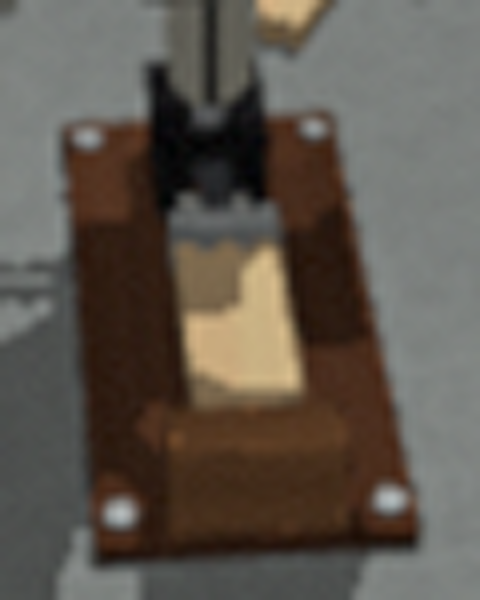

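The jaw top edge is now at row ~205 and near the cleat. I continue.

Emit:
play_rows(commands=[{"offset":[0,0,-0.006],"twist":0},{"offset":[-0.008,0,0],"twist":0},{"offset":[-0.0085,0,0],"twist":0},{"offset":[0,0,0.004],"twist":0},{"offset":[0,0,0.0012],"twist":0}])

```text
time: 14.4
tool_pos: [551.5, -26.3, 234.1]
tcp_rot: [3.141, 0.001, 1.762]
contact_force: [-1.8, -2.0, 12.7]
grip_width: 0.2
```

Emit:
play_rows(commands=[{"offset":[0,0,0.0007],"twist":0},{"offset":[0,0,0],"twist":0},{"offset":[0.004,0,0],"twist":0},{"offset":[0.004,0,0],"twist":0}])

```text
time: 14.8
tool_pos: [549.9, -18.3, 234.3]
tcp_rot: [3.14, 0.002, 1.762]
contact_force: [-3.3, -3.8, 10.2]
grip_width: 0.2
```

Emit:
play_rows(commands=[{"offset":[0.004,0,0],"twist":0},{"offset":[0.004,0,0],"twist":0},{"offset":[0.0005,0,0],"twist":0}])

```text
time: 15.1
tool_pos: [548.9, -10.0, 234.3]
tcp_rot: [3.138, 0.003, 1.763]
contact_force: [0.1, -5.8, 7.8]
grip_width: 0.5
```

```bash
python3 look.py s4
```

```text
15.1 [548.87253669  -9.97758062 234.30526799] [ 0.08018223 -5.79115324  7.77390282]
```

View pics/s4.png

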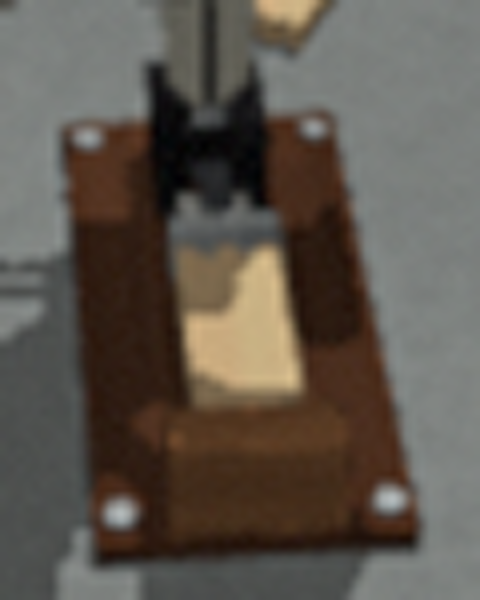

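The tangential force rose to 5.8 N, so it is starting to stall. I do another stroke with more press to confirm.

Emit:
play_rows(commands=[{"offset":[0,0,-0.006],"twist":0},{"offset":[-0.008,0,0],"twist":0},{"offset":[-0.0085,0,0],"twist":0},{"offset":[0,0,0.004],"twist":0},{"offset":[0,0,0.0012],"twist":0}])

```text
time: 15.65
tool_pos: [551.5, -26.3, 234.1]
tcp_rot: [3.141, 0.001, 1.762]
contact_force: [-3.5, -3.5, 12.2]
grip_width: 0.3
```

Emit:
play_rows(commands=[{"offset":[0,0,0.0011],"twist":0},{"offset":[0,0,0],"twist":0}])

```text
time: 15.85
tool_pos: [551.4, -26.1, 234.1]
tcp_rot: [3.141, 0.002, 1.762]
contact_force: [-3.3, -4.0, 12.5]
grip_width: -0.2
```

Emit:
play_rows(commands=[{"offset":[0.004,0,0],"twist":0},{"offset":[0.004,0,0],"twist":0}])

```text
time: 16.05
tool_pos: [550.6, -18.8, 234.3]
tcp_rot: [3.138, 0.004, 1.762]
contact_force: [0.6, -6.7, 9.7]
grip_width: 0.6
```

Emit:
play_rows(commands=[{"offset":[0.004,0,0],"twist":0},{"offset":[0.004,0,0],"twist":0},{"offset":[0.0005,0,0],"twist":0}])

```text
time: 16.35
tool_pos: [549.1, -10.0, 234.3]
tcp_rot: [3.138, 0.003, 1.763]
contact_force: [2.2, -6.0, 8.4]
grip_width: 0.0
```

```bash
python3 look.py s5
```

```text
16.35 [549.06270049 -10.03981139 234.27583246] [ 2.19816704 -6.01419089  8.43869494]
```

View pics/s5.png

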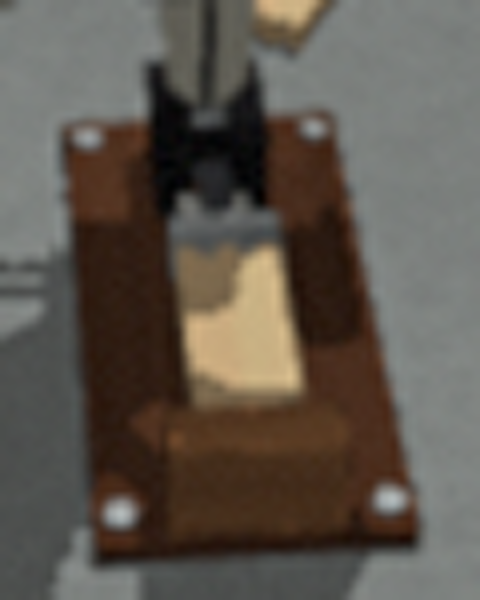

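It is stalled: no jaw motion and the tip slips at 6-7 N. I give one last firmer stroke (~14 N), then lift clear and check.

Emit:
play_rows(commands=[{"offset":[0,0,-0.006],"twist":0},{"offset":[-0.008,0,0],"twist":0},{"offset":[-0.0085,0,0],"twist":0},{"offset":[0,0,0.004],"twist":0},{"offset":[0,0,0.0013],"twist":0}])

```text
time: 16.9
tool_pos: [551.5, -26.3, 234.1]
tcp_rot: [3.141, 0.001, 1.762]
contact_force: [-3.4, -4.2, 15.4]
grip_width: 0.2
```

Emit:
play_rows(commands=[{"offset":[0,0,0.0013],"twist":0},{"offset":[0.003,0,0],"twist":0},{"offset":[0.003,0,0],"twist":0}])

```text
time: 17.2
tool_pos: [551.1, -21.3, 234.2]
tcp_rot: [3.137, 0.005, 1.763]
contact_force: [0.6, -9.2, 11.5]
grip_width: 0.6
```

Emit:
play_rows(commands=[{"offset":[0.004,0,0],"twist":0},{"offset":[0.004,0,0],"twist":0},{"offset":[0.002,0,0],"twist":0}])

```text
time: 17.5
tool_pos: [549.6, -11.1, 234.2]
tcp_rot: [3.136, 0.005, 1.763]
contact_force: [2.1, -8.8, 12.0]
grip_width: 0.5
```

Emit:
play_rows(commands=[{"offset":[0,0,-0.02],"twist":0},{"offset":[0,0,-0.04],"twist":0},{"offset":[0,0,-0.05],"twist":0},{"offset":[-0.04,0,0],"twist":0},{"offset":[-0.05,0,0],"twist":0}])

```text
time: 18.0
tool_pos: [565.5, -97.3, 344.0]
tcp_rot: [3.139, 0.001, 1.766]
contact_force: [0.7, -0.3, -0.8]
grip_width: 0.3
```

Emit:
play_rows(commands=[{"offset":[-0.05,0,0],"twist":0},{"offset":[-0.05,0,0],"twist":0},{"offset":[-0.05,0,0],"twist":0},{"offset":[-0.05,0,0],"twist":0},{"offset":[0,0,0],"twist":0}])

```text
time: 18.5
tool_pos: [602.9, -300.6, 340.4]
tcp_rot: [-3.141, 0.001, 1.756]
contact_force: [0.0, 0.9, 0.3]
grip_width: 0.4
```

```bash
python3 look.py s6; python3 - <<'E'
from h import *
a=viewer.capture('top')[:,:,::-1];cv2.imwrite('pics/tfull.png',a)
cv2.imwrite('pics/t6.png',cv2.resize(a[155:230,180:300],None,fx=6.6,fy=6.6,interpolation=cv2.INTER_CUBIC))
E
```

```text
18.5 [ 602.89500733 -300.58370662  340.40330288] [0.0466184  0.88769117 0.30814384]
```

View pics/s6.png

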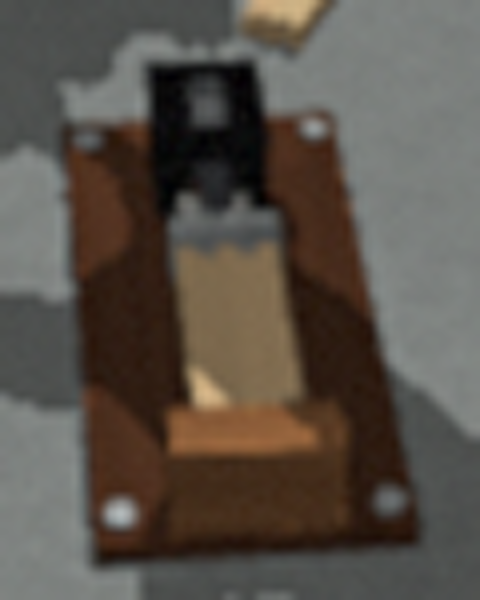

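View pics/t6.png

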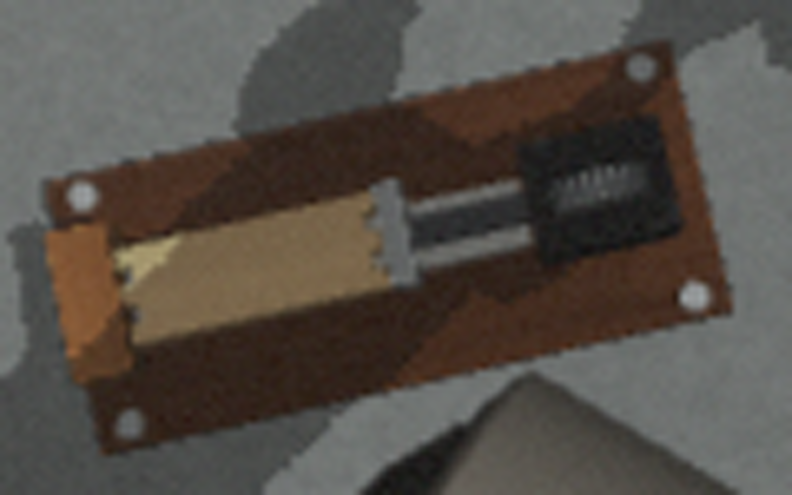

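View pics/tfull.png

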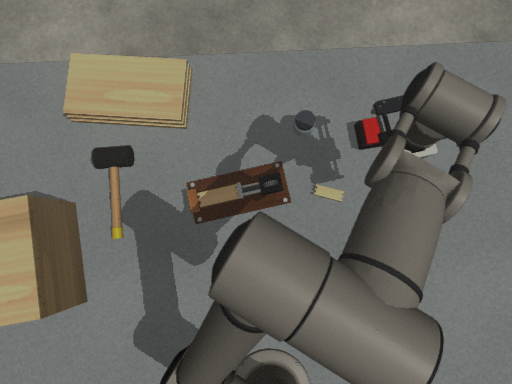

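```bash
python3 - <<'E'
from h import *
p=[534.09,61.49,-2.7,.1891];c,s=np.cos(p[3]),np.sin(p[3])
for nm,q,z in [('jawface',(371,185),50),('jawface',(392,287),50),('jawback',(397,180),50),('jawback',(420,282),50),('cleat jaw end',(374,192),42),('',(392,287),42),('cleat fence end',(112,245),42),('',(136,347),42),('fence',(104,222),52),('fence',(133,374),52)]:
    w=back('top',crop(q,6.6,(180,155)),z+p[2]);d=w-p[:3]
    print(nm,(c*d[0]+s*d[1]).round(1),(-s*d[0]+c*d[1]).round(1))
E
```

```text
jawface 21.9 11.6
jawface -21.1 12.1
jawback 21.6 0.7
jawback -21.6 0.4
cleat jaw end 20.0 11.5
 -20.3 12.5
cleat fence end 22.3 122.5
 -21.4 121.1
fence 30.9 122.2
fence -33.0 122.9
```

The jaw face is at y≈12 and the fence at 122, so the gap is 110 mm with the cleat end to end between them. The robot is clear, so I hand in.

```bash
python3 -c "
from plant import ticket,status
print(ticket.close_job(), status.get_obs()['time'])"
```

```text
the job is handed in; nothing more can be done
the job is handed in; nothing more can be done
```

The cleat is clamped end to end between the jaw and the fence, and I handed the job in at about 18.6 s of the 54 s allowed.

**What I did:**
- I picked the large pale cleat and laid it flat on the bed, centred to about 0.5 mm, then let go.
- I rolled the thumbwheel with the closed fingertips, pressing about 8–15 N. It took six strokes towards the fence.
- The jaw was moved only by its wheel.

**Last checks:**
- **Grip:** the jaw face measured y ≈ 12 and the fence y ≈ 122, a gap of 110 mm as specified, with the cleat touching both.
- **Stall:** during the last two strokes the jaw stopped moving and the fingertip slipped. The force along the rim was 6–9 N, against about 3 N when the wheel rolled freely.
- **Bystanders:** the mallet, battery and jar look unmoved in the last top picture. The gripper was clear of everything at the end.

**Off plan:** the second stroke landed with a brief press of 23 N on the wheel rim, above the 6–15 N range. I landed the later strokes more gently. No other check failed or disagreed.

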